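Un-nest two steel pipe sleeves and sort them into their size trays

ROBOT

A 6-joint arm with a two-finger parallel gripper is mounted at the origin on the work surface. World frame = base frame: x ahead of the robot, y to its left, z up, the work surface at z = 0. Lengths are in m, angles in rad, forces in N, time in s.
With the tool pointing down it reaches from about 0.35 to 0.975 m from the base axis. Payload 4.9 kg.
Tool frame: the origin (TCP) lies midway between the tips of the shut fingers; the grasp point (between the pads) lies 19 mm behind it; z points along the fingers, y is the direction in which the jaws open and shut (so a half turn about z gives the same grasp; the last joint's range is limited). The gripper opens to 85 mm and grips with 20 to 120 N. Pads are 22 mm wide; open, the fingers measure 114 mm over their backs; the gripper's body (76 mm by 85 mm) begins 54 mm behind the grasp point. The pads swing forward as they close: fully open they stand 13 mm farther back than shut.
Start: joints at [-1.305, 0.053, 1.613, -0, 1.476, -0.119], TCP at [0.235, -0.579, 0.231] pointing down, gripper open.
Joint ranges: [-3.01, 3.01], [-1.01, 2.22], [0.06, 2.58], [-1.02, 4.17], [0.09, 2.62], [-3.14, 3.14]. Speed limits (rad/s): [2.57, 2.57, 3.14, 3.14, 3.14, 3.14].

INTERFACE

Orientations are given as a rotation vector (axis times angle).
In Python, from station import ctrl gives the robot as it stands.
- The arm moves only by the tool play_rows, never from a script. Its argument "motion" is a list that holds one entry, the list of rows, each a list of 7 numbers: the closure, from -1 (fully open) to 1 (shut), then the shift along the tool's x, y, z in cm, then the turn, a rotation vector about the tool's x, y, z in degrees. A call has 1 to 20 rows; each row is the pose to reach, as a shift and turn from the pose measured when the call began, along the tool's axes at that moment; what a row does not reach only later rows make up. A row lasts 1/8 s, in which the tool goes at most 62.5 mm and 10.7 degrees, less where a joint would pass 70% of its speed; a pose out of reach is approached as far as the arm can. A call with a gripper value outside its range is refused whole. The fingers move at their own pace and stop on an object; "newtons" is the grip in N (left out, the last holds). Time passes only in rows, so rows that repeat a pose let the fingers close. It gives the time, the measured TCP pose, the force and the opening at its end, in the units of the state.
- ctrl.get_obs(): the state, without advancing time (a new reading comes with each control period).
- ctrl.get_image(name): name is "scene" or "top" or "wrist"; returns a dict with "color" (400x640x3 uint8, red, green, blue), "mtx" (3x3 intrinsics, pixels), "D" ([k1, k2, p1, p2, k3] as OpenCV has them; the pictures are not rectified), "T" (4x4, takes a point from camera to world coordinates). Camera axes: x right, y up, looking along -z (the intrinsics and any distortion apply to the point x, -y, -z); pixel columns grow to the right and rows downward; lengths in m; the calibration is good to about 2 mm. A picture is of the moment at which its call begins. There is no depth.
- ctrl.finish_job(): hands the job in, once; it reports no verdict.
The state is a dict: "t": time; "q": joint angles; "dq": joint speeds; "effort": joint torques, N m; "tool_pos": TCP position; "tool_rot": TCP orientation; "contact_force": force on the tool from outside, world axes, zero at the start; "wrist_torque": the same for the moment, N m; "opening": finger opening in m.
Only numpy, scipy, OpenCV 4.12 (cv2) and the standard library are available. Lean on these libraries where they do the work, as an engineer would, in place of code of your own. Each camera call takes 0.05 s, during which the arm holds its last target.

TASK

Two steel pipe sleeves have been left on the bench one inside the other: a tall narrow one standing in a short wide one. Pull them apart and stand each upright in the free part of the blue tray that already holds a sleeve of its own size, the narrow one in the tray with the narrow sleeve and the wide one in the tray with the wide sleeve (the third tray, with the middle size, is not needed). Let go of both.

Things in the scene. Friction and masses are not known exactly. Their poses are not given: they have to be found in the camera images.
- small_sleeve: Tall narrow sleeve: plain steel tube, 36 mm outside diameter, 26 mm bore, 90 mm high, about 0.34 kg, open at both ends. Starts standing on the bench inside the wide sleeve, roughly centred, its upper 45 mm sticking out. Origin: centre of its underside; z is its axis, up.
- large_sleeve: Short wide sleeve: plain steel tube, 62 mm outside diameter, 50 mm bore, 45 mm high, about 0.37 kg, no floor. Starts on the bench around the narrow one, gap about 7 mm. Stands in a line of three things 0.2 m apart before the trays; the others are a lone middle-size sleeve (48 mm wide, 65 high) and a dark flange. Origin: centre of its underside; z up.
- small_row (a point): Middle of the free part of the narrow-sleeve tray, on its inner floor, 4 mm above the bench; y runs along the tray, z up. Fixed low blue tray, 200 mm long (y), 70 wide (x), inner width 62, wall top 14 mm above the bench. A fixed narrow sleeve, 90 mm high, stands in it 91 mm from here towards -y; end wall 60 mm towards +y. In any of three tray places, turned up to 6 degrees.
- large_row (a point): Middle of the free part of the wide-sleeve tray, on its inner floor, 4 mm above the bench; y runs along the tray, z up. Fixed low blue tray, 200 mm long (y), 98 wide (x), inner width 90, wall top 14 mm above the bench. A fixed wide sleeve, 45 mm high, stands in it 91 mm from here towards -y; end wall 60 mm towards +y. The third tray, 84 wide, holds a middle-size sleeve.
Things that resemble listed ones, but are neither listed nor needed, are in the scene too. What is shaped like the large_sleeve but yellow is not meant.

How it is judged:
By the outcome, as a careful person would: the job done as asked, in the order asked, and still so for the second after the job is handed in, with the robot touching nothing.
It also fails if it takes over 58 s, if anything falls off the work surface, if the arm or the gripper's body presses on something with over 40 N, if the wrist force passes 120 N, or if a joint passes its speed limit or range.

## Working session

There is one attempt and no reset: what is moved stays moved. The work goes in short steps, Python scripts to look and compute and a tool call to move; the robot and the scene stay as the last step left them, time stands still between calls to the robot, and variables do not carry over. Pictures are saved under pics/ and viewed, and the job is handed in when it is done.

Besides the shell and the picture viewer there is one more tool, called after "Call:" by a JSON object that holds its "name" and its "arguments", one argument or row to a line. play_rows: Moves the arm, as the interface text tells. Its arguments: {"type":"object","properties":{"motion":{"type":"array"},"newtons":{"type":"number"}},"required":["motion"]}

```bash
mkdir -p pics; ls; python3 - <<'E'
from station import ctrl
import cv2
o=ctrl.get_obs()
print(o)
for n in("scene","top"):
    r=ctrl.get_image(n); cv2.imwrite(f"pics/{n}0.png",r["color"][:,:,::-1]); print(n,r["mtx"],r["D"],r["T"])
E
```

```text
pics
{'t': 0.0, 'q': array([-1.30498519e+00,  5.33441298e-02,  1.61430428e+00, -1.69993816e-06,
        1.47598645e+00, -1.18997158e-01]), 'dq': array([-0.00053088, -0.00172448,  0.0009947 , -0.00068868, -0.00118109,
        0.00141089]), 'effort': array([ 6.87540833e-04, -3.93678689e+01, -3.70177138e+01, -9.96902827e-05,
        7.09900531e-03, -1.05230879e-05]), 'tool_pos': array([ 0.23445   , -0.57868731,  0.23006476]), 'tool_rot': array([-3.08162289e+00, -6.00343743e-01,  2.37766981e-04]), 'contact_force': array([ 0.22627555,  0.6780255 , -0.03055342]), 'wrist_torque': array([-8.92913894e-05,  2.66687610e-02, -5.23260190e-03]), 'opening': 0.08549991766915055}
scene [[400.62408732   0.         322.72642239]
 [  0.         400.62408732 193.93443877]
 [  0.           0.           1.        ]] [-0.00719526  0.          0.          0.          0.        ] [[-0.27665059 -0.81554033  0.5082897   0.88065202]
 [ 0.96093619 -0.23029993  0.15350434  0.1580657 ]
 [-0.0081299   0.53090104  0.84739483  0.68570391]
 [ 0.          0.          0.          1.        ]]
top [[476.90895612   0.         318.70913288]
 [  0.         476.90895612 206.82466884]
 [  0.           0.           1.        ]] [-0.14616398  0.          0.          0.          0.        ] [[-0.01052315  0.98256589 -0.18561666  0.35799122]
 [-0.99992474 -0.01151081 -0.00424409  0.03293759]
 [-0.0063067   0.18555803  0.98261307  0.89470924]
 [ 0.          0.          0.          1.        ]]
```

View pics/scene0.png

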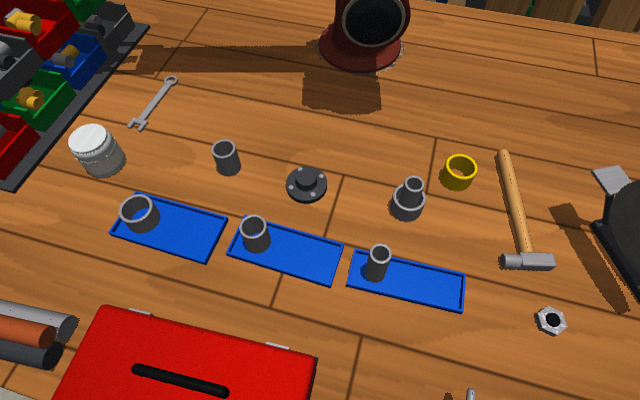

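View pics/top0.png

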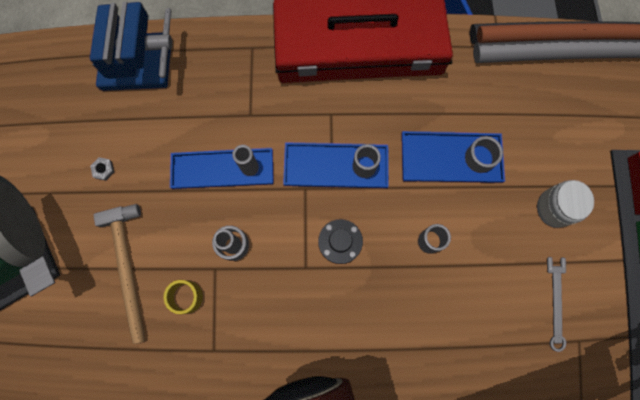

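The top view shows the nested pair at about (229,242). A yellow ring at (181,297) is excluded by its colour, the lone middle sleeve is at (436,238) and the flange at (341,241). The trays are left (222,169) with the narrow sleeve, middle (337,165), and right (453,157) with the wide sleeve. I'll enlarge crops to confirm and measure.

```bash
cat > h.py <<'E'
import numpy as np, cv2
from station import ctrl
def unproj(r,uv,z):
    uv=np.array(uv,float).reshape(-1,1,2)
    p=cv2.undistortPoints(uv,r["mtx"],np.array(r["D"],float)).reshape(-1,2)
    d=np.c_[p[:,0],-p[:,1],-np.ones(len(p))]@r["T"][:3,:3].T
    c=r["T"][:3,3]
    return c+d*((z-c[2])/d[:,2])[:,None]
def proj(r,P):
    P=np.array(P,float).reshape(-1,3)
    c=(P-r["T"][:3,3])@r["T"][:3,:3]
    c=c*[1,-1,-1]
    return cv2.projectPoints(c,np.zeros(3),np.zeros(3),r["mtx"],np.array(r["D"],float))[0].reshape(-1,2)
def ring(c,z,rad,n=72):
    a=np.linspace(0,2*np.pi,n,endpoint=False)
    return np.c_[c[0]+rad*np.cos(a),c[1]+rad*np.sin(a),np.full(n,z)]
E
python3 - <<'E'
from h import *
a=ctrl.get_image("top");b=ctrl.get_image("scene")
for r,n in((a,"top"),(b,"scene")):
    hsv=cv2.cvtColor(r["color"],cv2.COLOR_RGB2HSV)
    m=cv2.inRange(hsv,(100,150,60),(130,255,255))
    cs,_=cv2.findContours(m,cv2.RETR_EXTERNAL,cv2.CHAIN_APPROX_NONE)
    for c in cs:
        if cv2.contourArea(c)<1500: continue
        w=unproj(r,c.reshape(-1,2),0.014)[:,:2].astype(np.float32)
        print(n,c.reshape(-1,2).mean(0),cv2.minAreaRect(w*1000))
ca=a["color"][190:320,140:290]; cb=b["color"][140:240,350:500]
cv2.imwrite("pics/c1.png",np.hstack([cv2.resize(ca,(390,338),interpolation=2),cv2.resize(cb,(400,338),interpolation=2)])[:,:,::-1])
cv2.imwrite("pics/c2.png",cv2.resize(a["color"][120:200,160:520],None,fx=2.2,fy=2.2,interpolation=2)[:,:,::-1])
E
```

```text
top [224.86138614 168.95709571] ((602.6566162109375, 224.1833038330078), (69.49652862548828, 197.80824279785156), 1.5673656463623047)
top [341.11014493 165.76811594] ((605.95849609375, 2.9977798461914062), (196.45880126953125, 84.07262420654297), 87.96504211425781)
top [457.13387978 156.46448087] ((620.9803466796875, -224.81622314453125), (198.2992401123047, 97.50396728515625), 88.6584701538086)
scene [402.77586207 280.48275862] ((607.1369018554688, 224.64541625976562), (74.15278625488281, 199.8258819580078), 1.5847336053848267)
scene [284.3081571  252.38670695] ((610.5046997070312, 2.524200439453125), (200.1363067626953, 87.46577453613281), 88.21854400634766)
scene [166.27893175 225.71216617] ((624.5069580078125, -225.40328979492188), (204.4337615966797, 101.61029052734375), 88.49160766601562)
```

View pics/c1.png

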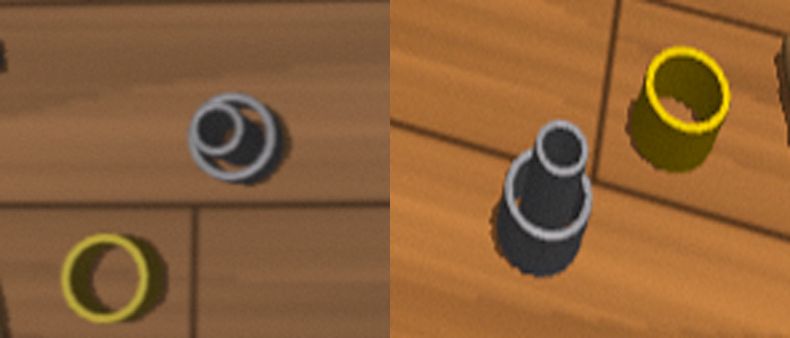

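View pics/c2.png

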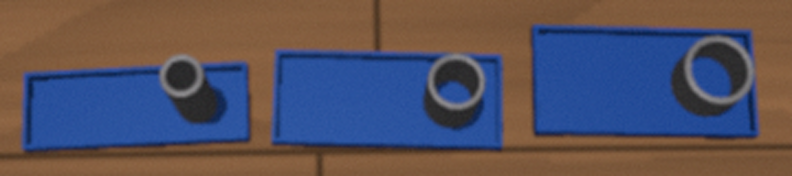

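Tray widths measured 69.5, 84 and 97.5 mm against 70, 84 and 98, so the left tray is narrow and the right is wide. The crop confirms that the grey nest is the target and the yellow ring is separate. Next I'll fit the rims at their known heights and sizes.

```bash
cat >> h.py <<'E'
from scipy.ndimage import map_coordinates
from scipy.optimize import minimize
def fit(r,g,c0,z,ro,ri):
    g=cv2.GaussianBlur(cv2.cvtColor(r["color"],cv2.COLOR_RGB2GRAY).astype(np.float32),(0,0),0.8)
    def val(c,rad):
        uv=proj(r,ring(c,z,rad)); return map_coordinates(g,[uv[:,1],uv[:,0]],order=1)
    f=lambda c:-(2*val(c,(ro+ri)/2)-val(c,ro+.003)-val(c,ri-.003)).mean()
    best=min(((f((c0[0]+dx,c0[1]+dy)),c0[0]+dx,c0[1]+dy) for dx in np.arange(-.02,.021,.004) for dy in np.arange(-.02,.021,.004)))
    s=minimize(f,best[1:],method="Nelder-Mead",options=dict(initial_simplex=[best[1:],(best[1]+.002,best[2]),(best[1],best[2]+.002)]))
    return s.x,-s.fun
E
python3 - <<'E'
from h import *
a=ctrl.get_image("top");b=ctrl.get_image("scene")
for nm,uv,z,ro,ri in(("narrow",(226,238),.09,.018,.013),("wide",(229.5,242),.045,.031,.025),("fixN",(243,155),.09,.018,.013),("fixW",(486.5,152),.045,.031,.025)):
    c0=unproj(a,[uv],z)[0]
    print(nm,c0.round(4),[ (x.round(4),round(float(s),1)) for x,s in (fit(r,0,c0,z,ro,ri) for r in(a,b))])
for c,y in(((.603,.2243),1.57),((.6215,-.225),-1.35)):
    y=np.radians(y); R=np.array([[np.cos(y),-np.sin(y)],[np.sin(y),np.cos(y)]])
    print(np.array(c)+R@[0,.036], np.array(c)+R@[0,-.055])
E
```

```text
narrow [0.4576 0.1954 0.09  ] [(array([0.4562, 0.2012]), 106.2), (array([0.457 , 0.2008]), 124.6)]
wide [0.4559 0.198  0.045 ] [(array([0.456 , 0.2001]), 93.2), (array([0.4572, 0.1994]), 106.6)]
fixN [0.6046 0.169  0.09  ] [(array([0.607 , 0.1712]), 101.8), (array([0.6054, 0.17  ]), 161.8)]
fixW [ 0.6202 -0.2815  0.045 ] [(array([ 0.622 , -0.2816]), 99.6), (array([ 0.6202, -0.2854]), 140.2)]
[0.60201366 0.26028649] [0.6045069  0.16932065]
[ 0.62234815 -0.18900999] [ 0.62020421 -0.27998473]
```

```bash
cat >> h.py <<'E'
from scipy.spatial.transform import Rotation as Ro
def goal(p,jaw=None):
    """shift cm in tool axes, turn deg, to TCP p with jaw axis (tool y) at world angle jaw deg (nearest half turn)"""
    o=ctrl.get_obs(); R=Ro.from_rotvec(o["tool_rot"]); M=R.as_matrix()
    print("t %.2f pos"%o["t"],o["tool_pos"].round(4),"yaw_y %.1f"%np.degrees(np.arctan2(M[1,1],M[0,1])),"z",M[:,2].round(3),"F",o["contact_force"].round(1),"op %.4f"%o["opening"],"q",o["q"].round(2))
    print(" shift",(M.T@(np.array(p)-o["tool_pos"])*100).round(2))
    if jaw is not None:
        for j in(jaw,jaw+180):
            j=np.radians(j); y=np.array([np.cos(j),np.sin(j),0]); z=np.array([0,0,-1.]); x=np.cross(y,z)
            print(" turn",np.degrees((R.inv()*Ro.from_matrix(np.c_[x,y,z])).as_rotvec()).round(2))
E
python3 - <<'E'
from h import *
goal((.4567,.2008,.2),0)
goal((.4567,.2008,.2),90)
E
```

```text
t 0.30 pos [ 0.2345 -0.5791  0.2309] yaw_y -68.0 z [-0.     0.001 -1.   ] F [-0.  -0.2 -0.1] op 0.0853 q [-1.31  0.05  1.61  0.    1.48 -0.12]
 shift [ 49.86 -63.95   3.14]
 turn [-3.000e-02 -3.000e-02 -6.796e+01]
 turn [-3.0000e-02  4.0000e-02  1.1204e+02]
t 0.30 pos [ 0.2345 -0.5791  0.2309] yaw_y -68.0 z [-0.     0.001 -1.   ] F [-0.  -0.2 -0.1] op 0.0853 q [-1.31  0.05  1.61  0.    1.48 -0.12]
 shift [ 49.86 -63.95   3.14]
 turn [-0.0000e+00 -6.0000e-02 -1.5796e+02]
 turn [-0.04  0.   22.04]
```

Call:
{"name": "play_rows", "arguments": {
  "motion": [
    [[-1,49.9,-64,6,0,0,-68],[-1,49.9,-64,6,0,0,-68],[-1,49.9,-64,6,0,0,-68],[-1,49.9,-64,6,0,0,-68],[-1,49.9,-64,6,0,0,-68],[-1,49.9,-64,6,0,0,-68],[-1,49.9,-64,6,0,0,-68],[-1,49.9,-64,6,0,0,-68],[-1,49.9,-64,6,0,0,-68],[-1,49.9,-64,6,0,0,-68],[-1,49.9,-64,6,0,0,-68],[-1,49.9,-64,6,0,0,-68],[-1,49.9,-64,6,0,0,-68],[-1,49.9,-64,6,0,0,-68],[-1,49.9,-64,6,0,0,-68],[-1,49.9,-64,6,0,0,-68],[-1,49.9,-64,6,0,0,-68],[-1,49.9,-64,6,0,0,-68],[-1,49.9,-64,6,0,0,-68],[-1,49.9,-64,6,0,0,-68]]
  ],
  "newtons": 40
}}

```text
t: 2.8
tool_pos: [0.4568, 0.2013, 0.1714]
tool_rot: [-2.22, -2.222, -0.001]
contact_force: [0.0, -0.1, 0.0]
opening: 0.0855
```

```bash
python3 - <<'E'
from h import *
goal((.4567,.2008,.053),0)
w=ctrl.get_image("wrist"); cv2.imwrite("pics/w1.png",w["color"][:,:,::-1])
for z,ro,ri in((.09,.018,.013),(.045,.031,.025)): print(fit(w,0,(.4567,.2005),z,ro,ri), proj(w,[(.4567,.2005,z)]))
E
```

```text
t 2.80 pos [0.4568 0.2013 0.1714] yaw_y 0.0 z [-0.     0.001 -1.   ] F [ 0.  -0.1  0. ] op 0.0855 q [ 0.27 -0.21  1.96  0.    1.39  0.26]
 shift [-6.000e-02 -1.000e-02  1.184e+01]
 turn [-0.01 -0.04  0.03]
 turn [ 7.0000e-02 -1.0000e-02 -1.7997e+02]
(array([0.4562744, 0.2030456]), np.float64(60.22356414794922)) [[317.89990154 212.9267333 ]]
(array([0.45667087, 0.20240208]), np.float64(61.09339904785156)) [[317.82626964 193.43250698]]
```

View pics/w1.png

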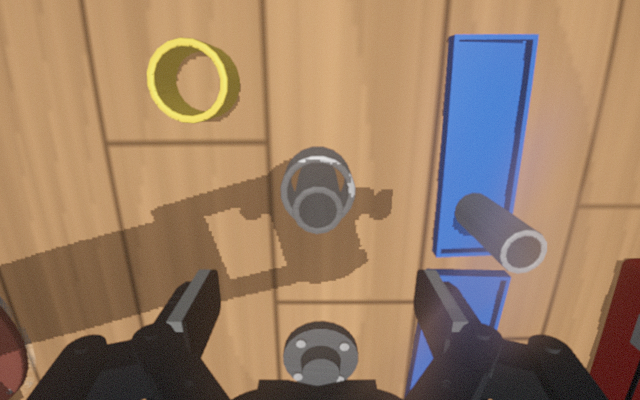

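The wrist view shows the nest centred between the jaws at (318,190), with all three cameras within 2 mm of each other. I'll descend and grip the narrow sleeve.

Call:
{"name": "play_rows", "arguments": {
  "motion": [
    [[-1,0,0,4,0,0,0],[-1,0,0,8,0,0,0],[-1,0,0,11,0,0,0],[-1,0,0,11.8,0,0,0],[-1,0,0,11.8,0,0,0],[0,0,0,11.8,0,0,0],[1,0,0,11.8,0,0,0],[1,0,0,11.8,0,0,0],[1,0,0,11.8,0,0,0],[1,0,0,11.8,0,0,0],[1,0,0,11.8,0,0,0],[1,0,0,11.8,0,0,0]]
  ],
  "newtons": 40
}}

```text
t: 4.35
tool_pos: [0.4574, 0.2017, 0.0546]
tool_rot: [-2.221, -2.222, -0.002]
contact_force: [-2.7, -0.3, 6.4]
opening: 0.0362
```

Call:
{"name": "play_rows", "arguments": {
  "motion": [
    [[1,0,0,-2,0,0,0],[1,0,0,-5,0,0,0],[1,0,0,-8,0,0,0],[1,0,0,-11,0,0,0],[1,0,0,-13,0,0,0],[1,0,0,-13,0,0,0],[1,0,0,-13,0,0,0]]
  ],
  "newtons": 40
}}

```text
t: 5.22
tool_pos: [0.4564, 0.2013, 0.1829]
tool_rot: [-2.22, -2.221, 0.001]
contact_force: [-0.3, 0.4, -3.4]
opening: 0.036
```

```bash
python3 - <<'E'
from h import *
goal((.603,.261,.1846),1.6)
for n in("scene","wrist"):
    w=ctrl.get_image(n); cv2.imwrite(f"pics/{n}2.png",w["color"][:,:,::-1])
E
```

```text
t 5.22 pos [0.4564 0.2013 0.1829] yaw_y 0.0 z [-0.002  0.    -1.   ] F [-0.3  0.4 -3.4] op 0.0360 q [ 0.27 -0.22  1.95  0.    1.41  0.26]
 shift [ 5.96 14.66 -0.19]
 turn [-0.09 -0.02 -1.57]
 turn [-4.0000e-02  1.4000e-01  1.7843e+02]
```

View pics/scene2.png

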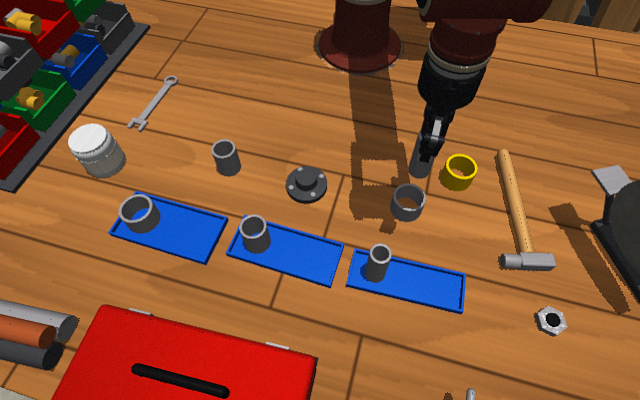

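View pics/wrist2.png

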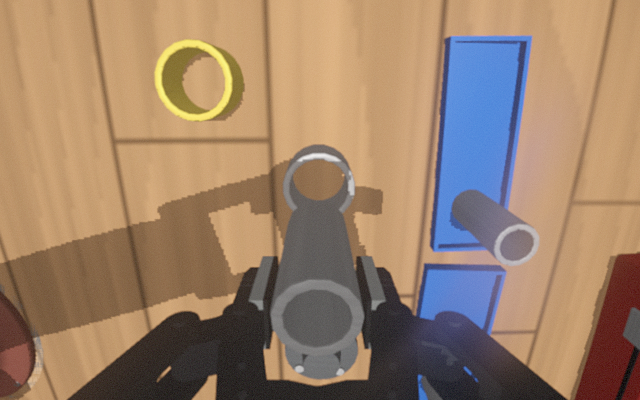

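```bash
python3 - <<'E'
from h import *
s=ctrl.get_image("scene")
im=s["color"].copy(); big=cv2.resize(im[100:240,350:500],None,fx=4,fy=4,interpolation=2)
for z in(.128,.218):
    p=proj(s,ring((.4564,.2015),z,.018)); cv2.polylines(big,[np.int32((p-[350,100])*4)],True,(255,0,0),1)
cv2.imwrite("pics/t.png",big[:,:,::-1])
E
```

```text
(no output)
```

View pics/t.png

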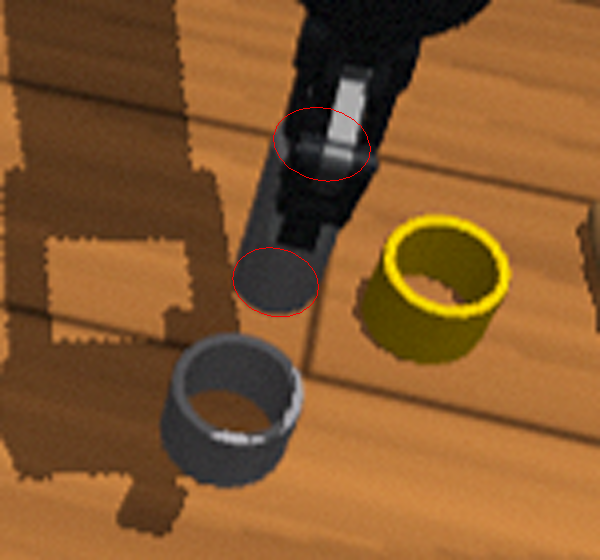

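The crop shows the narrow sleeve held upright, with its lower rim matching the prediction, and the wide sleeve still standing. Next I'll carry it over the narrow tray.

Call:
{"name": "play_rows", "arguments": {
  "motion": [
    [[1,2,5,0,0,0,-1.6],[1,4,10,0,0,0,-1.6],[1,6,14.7,0,0,0,-1.6],[1,6,14.7,0,0,0,-1.6],[1,6,14.7,3,0,0,-1.6],[1,6,14.7,6,0,0,-1.6],[1,6,14.7,8,0,0,-1.6],[1,6,14.7,8,0,0,-1.6],[1,6,14.7,8,0,0,-1.6]]
  ],
  "newtons": 40
}}

```text
t: 6.5
tool_pos: [0.6039, 0.2616, 0.104]
tool_rot: [-2.189, -2.253, -0.001]
contact_force: [-0.3, -0.0, -1.9]
opening: 0.0355
```

```bash
python3 - <<'E'
from h import *
goal((.603,.261,.0596),1.6)
for n in("top",):
    w=ctrl.get_image(n); cv2.imwrite(f"pics/{n}3.png",cv2.resize(w["color"][120:280,140:400],None,fx=3,fy=3)[:,:,::-1])
E
```

```text
t 6.50 pos [0.6039 0.2616 0.104 ] yaw_y 1.6 z [ 0.     0.001 -1.   ] F [-0.3 -0.  -1.9] op 0.0355 q [0.3  0.23 1.63 0.   1.27 0.27]
 shift [-0.06 -0.09  4.44]
 turn [ 0.   -0.05  0.04]
 turn [ 8.0000e-02  1.0000e-02 -1.7996e+02]
```

View pics/top3.png

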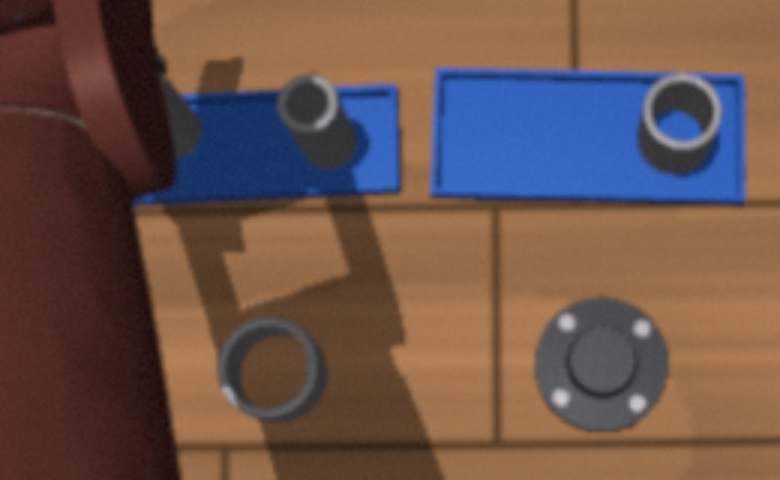

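Call:
{"name": "play_rows", "arguments": {
  "motion": [
    [[1,-0.1,-0.1,2,0,0,0],[1,-0.1,-0.1,3.5,0,0,0],[1,-0.1,-0.1,4.3,0,0,0],[1,-0.1,-0.1,4.5,0,0,0],[1,-0.1,-0.1,4.5,0,0,0],[1,-0.1,-0.1,4.5,0,0,0]]
  ],
  "newtons": 40
}}

```text
t: 7.3
tool_pos: [0.6036, 0.2608, 0.0598]
tool_rot: [2.189, 2.253, 0.003]
contact_force: [-0.1, 0.0, -3.0]
opening: 0.0357
```

```bash
python3 - <<'E'
from h import *
goal((.603,.261,.0586),1.6)
for n in("scene",):
    w=ctrl.get_image(n); cv2.imwrite(f"pics/{n}4.png",cv2.resize(w["color"][180:330,330:500],None,fx=4,fy=4)[:,:,::-1])
E
```

```text
t 7.30 pos [0.6036 0.2608 0.0598] yaw_y 1.6 z [ 0.002  0.001 -1.   ] F [-0.1  0.  -3. ] op 0.0357 q [0.29 0.28 1.66 0.   1.2  0.27]
 shift [ 0.02 -0.06  0.12]
 turn [ 0.1  -0.08  0.04]
 turn [ 1.2000e-01  1.5000e-01 -1.7996e+02]
```

View pics/scene4.png

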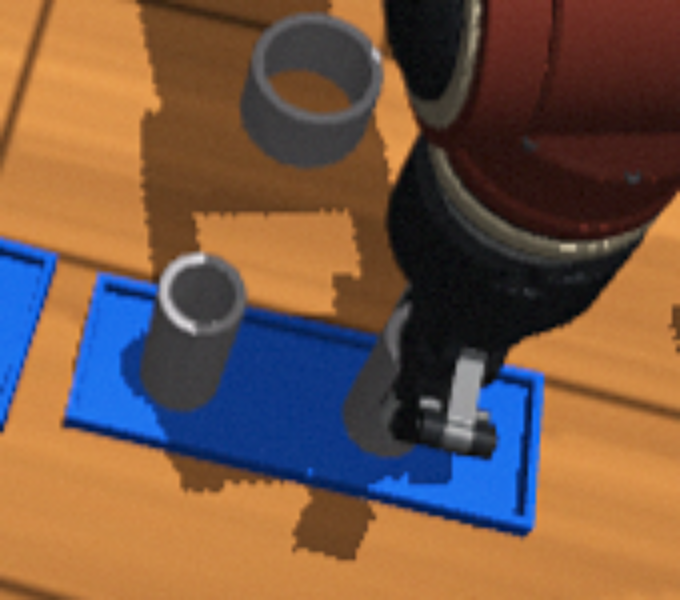

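The sleeve is in the tray at about crop (375,420) and still hanging just above the floor. I'll press down lightly.

Call:
{"name": "play_rows", "arguments": {
  "motion": [
    [[1,0,0,0.1,0,0,0],[1,0,0,0.2,0,0,0],[1,0,0,0.2,0,0,0],[1,0,0,0.2,0,0,0]]
  ]
}}

```text
t: 7.85
tool_pos: [0.6038, 0.2609, 0.0587]
tool_rot: [2.189, 2.253, 0.004]
contact_force: [-2.6, 0.0, 3.0]
opening: 0.0359
```

Call:
{"name": "play_rows", "arguments": {
  "motion": [
    [[0,0,0,0,0,0,0],[-0.3,0,0,0,0,0,0],[-1,0,0,0,0,0,0],[-1,0,0,0,0,0,0],[-1,0,0,-2,0,0,0],[-1,0,0,-6,0,0,0],[-1,0,0,-11,0,0,0],[-1,0,0,-13,0,0,0],[-1,0,0,-13,0,0,0]]
  ]
}}

```text
t: 8.98
tool_pos: [0.6047, 0.2611, 0.1915]
tool_rot: [2.188, 2.251, 0.011]
contact_force: [0.2, -0.0, -0.4]
opening: 0.0854
```

```bash
python3 - <<'E'
from h import *
w=ctrl.get_image("scene"); cv2.imwrite("pics/scene5.png",w["color"][:,:,::-1])
print(fit(w,0,(.603,.261),.094,.018,.013),fit(w,0,(.4566,.2),.045,.031,.025))
w=ctrl.get_image("wrist"); cv2.imwrite("pics/wrist5.png",w["color"][:,:,::-1])
print(fit(w,0,(.603,.261),.094,.018,.013))
goal((.4567,.2005,.18),0)
E
```

```text
(array([0.60254109, 0.25976635]), np.float64(46.21430206298828)) (array([0.45651481, 0.20014661]), np.float64(40.830745697021484))
(array([0.60279716, 0.26235227]), np.float64(78.92218780517578))
t 9.07 pos [0.6027 0.2605 0.187 ] yaw_y 1.6 z [-0.     0.001 -1.   ] F [ 0.3  0.2 -0.4] op 0.0853 q [0.29 0.16 1.58 0.   1.41 0.27]
 shift [ -5.58 -14.76   0.7 ]
 turn [-0.02 -0.05  1.64]
 turn [ 7.0000e-02 -3.0000e-02 -1.7836e+02]
```

View pics/scene5.png

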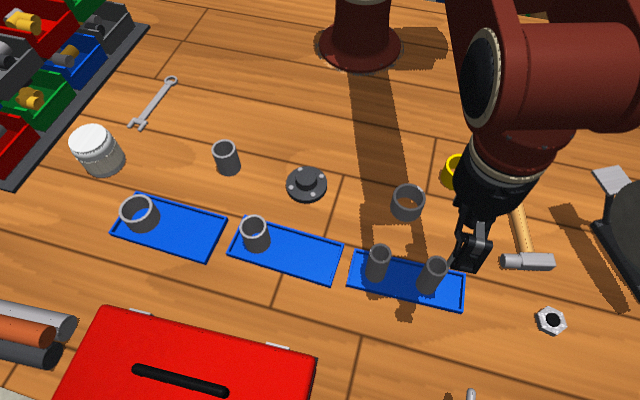

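View pics/wrist5.png

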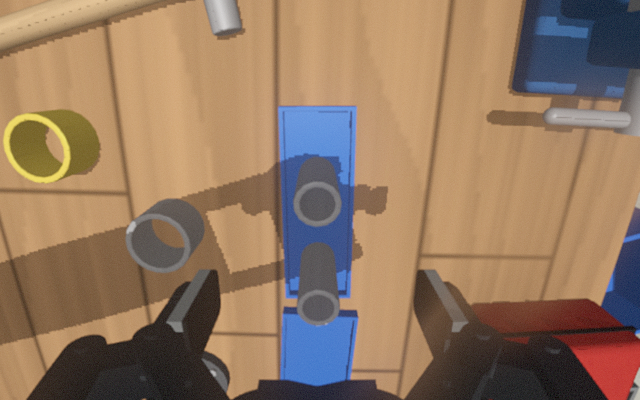

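The narrow sleeve stands released in its tray at about (435,275), fitted at (0.603, 0.261). The wide sleeve is undisturbed at (408,203). I'll go for it next.

Call:
{"name": "play_rows", "arguments": {
  "motion": [
    [[-1,-2,-5.5,0,0,0,1.6],[-1,-4,-11,0,0,0,1.6],[-1,-5.6,-14.8,0,0,0,1.6],[-1,-5.6,-14.8,2,0,0,1.6],[-1,-5.6,-14.8,7,0,0,1.6],[-1,-5.6,-14.8,11,0,0,1.6],[-1,-5.6,-14.8,12,0,0,1.6],[-1,-5.6,-14.8,12,0,0,1.6],[-1,-5.6,-14.8,12,0,0,1.6]]
  ]
}}

```text
t: 10.2
tool_pos: [0.4578, 0.2008, 0.0686]
tool_rot: [2.22, 2.222, 0.004]
contact_force: [-0.0, 0.4, -0.0]
opening: 0.0848
```

```bash
python3 - <<'E'
from h import *
w=ctrl.get_image("wrist"); cv2.imwrite("pics/wrist6.png",w["color"][:,:,::-1])
print(fit(w,0,(.4566,.2003),.045,.031,.025))
goal((.4566,.2003,.010),0)
E
```

```text
(array([0.45556402, 0.20235983]), np.float64(52.13077163696289))
t 10.25 pos [0.4579 0.2008 0.0688] yaw_y 0.0 z [ 0.003  0.002 -1.   ] F [ 0.3 -0.9 -0.9] op 0.0852 q [ 0.26 -0.09  2.04  0.    1.19  0.26]
 shift [-0.06 -0.14  5.88]
 turn [ 0.17 -0.1   0.04]
 turn [ 1.5000e-01  2.6000e-01 -1.7996e+02]
```

View pics/wrist6.png

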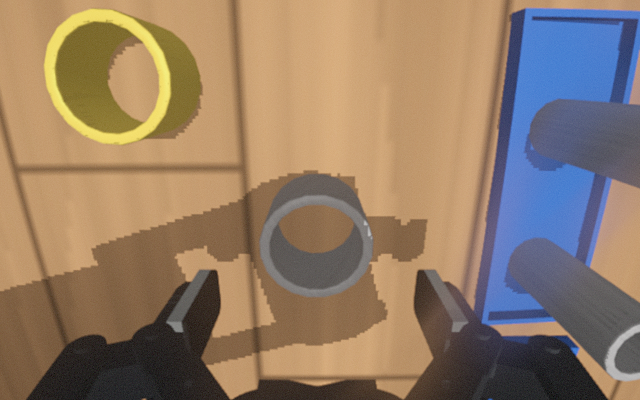

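The sleeve is centred between the jaws at (316,245). Descend and close.

Call:
{"name": "play_rows", "arguments": {
  "motion": [
    [[-1,0,-0.1,3,0,0,0],[-1,0,-0.1,5,0,0,0],[-1,0,-0.1,5.8,0,0,0],[-1,0,-0.1,5.8,0,0,0],[-1,0,-0.1,5.8,0,0,0],[0,0,-0.1,5.8,0,0,0],[1,0,-0.1,5.8,0,0,0],[1,0,-0.1,5.8,0,0,0],[1,0,-0.1,5.8,0,0,0],[1,0,-0.1,5.8,0,0,0]]
  ],
  "newtons": 40
}}

```text
t: 11.5
tool_pos: [0.4576, 0.2011, 0.0122]
tool_rot: [2.22, 2.221, 0.006]
contact_force: [-1.3, -0.4, 6.0]
opening: 0.0614
```

Call:
{"name": "play_rows", "arguments": {
  "motion": [
    [[1,0,0,-3,0,0,0],[1,0,0,-8,0,0,0],[1,0,0,-13,0,0,0],[1,0,0,-17,0,0,0],[1,0,0,-17,0,0,0],[1,0,0,-17,0,0,0]]
  ]
}}

```text
t: 12.25
tool_pos: [0.4557, 0.2004, 0.1798]
tool_rot: [-2.22, -2.221, -0.001]
contact_force: [-0.2, 0.9, -4.4]
opening: 0.0614
```

```bash
python3 - <<'E'
from h import *
goal((.6225,-.190,.18),-1.35)
o=ctrl.get_obs(); s=ctrl.get_image("scene")
big=cv2.resize(s["color"][60:220,360:520],None,fx=3.7,fy=3.7,interpolation=2)
for z in(0,.045):
    p=proj(s,ring((o["tool_pos"][0],o["tool_pos"][1]),z+o["tool_pos"][2]-.0122,.031)); cv2.polylines(big,[np.int32((p-[360,60])*3.7)],True,(255,0,0),1)
cv2.imwrite("pics/t2.png",big[:,:,::-1])
E
```

```text
t 12.25 pos [0.4557 0.2004 0.1798] yaw_y 0.0 z [ 0.     0.001 -1.   ] F [-0.2  0.9 -4.4] op 0.0614 q [ 0.26 -0.22  1.96  0.    1.41  0.26]
 shift [-39.05  16.67  -0.06]
 turn [ 0.   -0.06  1.38]
 turn [ 1.0000e-01  0.0000e+00 -1.7862e+02]
```

View pics/t2.png

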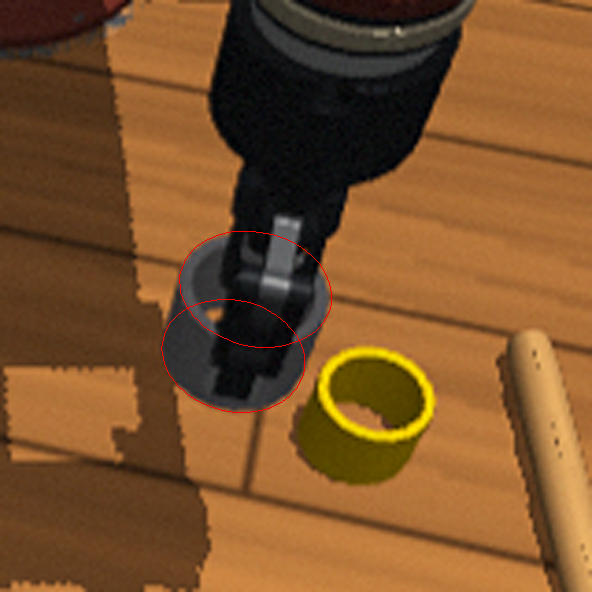

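The wide sleeve is held level and matches the predicted rims. I'll carry it to the wide tray.

Call:
{"name": "play_rows", "arguments": {
  "motion": [
    [[1,-4,1.7,0,0,0,1.4],[1,-9,3.8,0,0,0,1.4],[1,-14,6,0,0,0,1.4],[1,-19,8.1,0,0,0,1.4],[1,-24,10.2,0,0,0,1.4],[1,-29,12.4,0,0,0,1.4],[1,-34,14.5,0,0,0,1.4],[1,-39,16.7,0,0,0,1.4],[1,-39,16.7,0,0,0,1.4],[1,-39,16.7,4,0,0,1.4],[1,-39,16.7,8,0,0,1.4],[1,-39,16.7,12,0,0,1.4],[1,-39,16.7,12,0,0,1.4],[1,-39,16.7,12,0,0,1.4]]
  ]
}}

```text
t: 14.05
tool_pos: [0.6224, -0.1891, 0.0589]
tool_rot: [-2.246, -2.194, 0.001]
contact_force: [0.7, -0.1, -3.3]
opening: 0.0612
```

```bash
python3 - <<'E'
from h import *
goal((.6225,-.190,.0172),-1.35)
s=ctrl.get_image("scene")
cv2.imwrite("pics/s7.png",cv2.resize(s["color"][130:290,80:280],None,fx=3.7,fy=3.7,interpolation=2)[:,:,::-1])
E
```

```text
t 14.05 pos [ 0.6224 -0.1891  0.0589] yaw_y -1.3 z [-0.001  0.001 -1.   ] F [ 0.7 -0.1 -3.3] op 0.0612 q [-0.41  0.27  1.67  0.    1.2  -0.39]
 shift [-0.09  0.02  4.17]
 turn [-0.08 -0.04  0.  ]
 turn [ 7.0e-02 -1.2e-01 -1.8e+02]
```

View pics/s7.png

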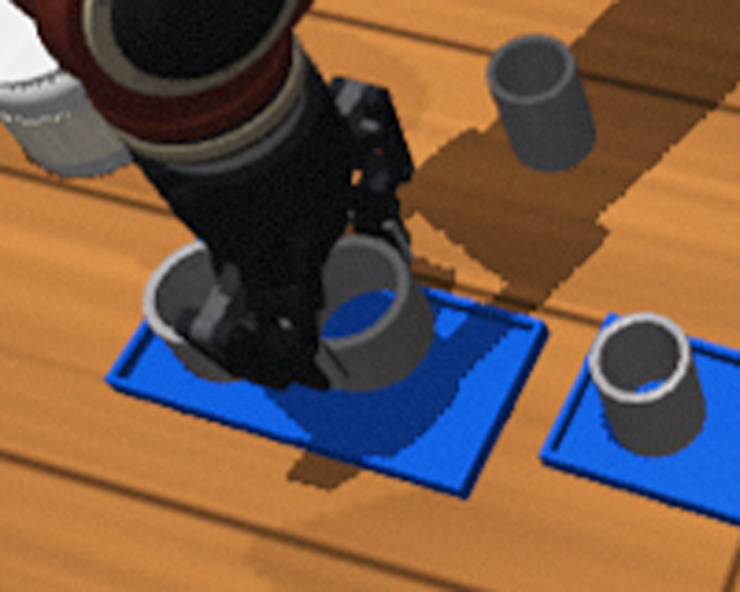

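Call:
{"name": "play_rows", "arguments": {
  "motion": [
    [[1,0,0,2,0,0,0],[1,0,0,3.5,0,0,0],[1,0,0,4,0,0,0],[1,0,0,4.2,0,0,0],[1,0,0,4.2,0,0,0],[1,0,0,4.2,0,0,0]]
  ]
}}

```text
t: 14.85
tool_pos: [0.6239, -0.1899, 0.019]
tool_rot: [2.246, 2.194, 0.002]
contact_force: [-0.2, 0.0, -4.6]
opening: 0.061
```

Call:
{"name": "play_rows", "arguments": {
  "motion": [
    [[1,0,0,0.2,0,0,0],[1,0,0,0.3,0,0,0],[1,0,0,0.3,0,0,0],[1,0,0,0.3,0,0,0]]
  ]
}}

```text
t: 15.35
tool_pos: [0.6241, -0.19, 0.0163]
tool_rot: [2.246, 2.193, 0.002]
contact_force: [-0.2, -1.2, -2.3]
opening: 0.0611
```

Call:
{"name": "play_rows", "arguments": {
  "motion": [
    [[1,0,0,0.1,0,0,0],[1,0,0,0.1,0,0,0],[1,0,0,0.1,0,0,0]]
  ]
}}

```text
t: 15.72
tool_pos: [0.6241, -0.1901, 0.0162]
tool_rot: [2.246, 2.193, 0.001]
contact_force: [-4.9, 1.9, 5.6]
opening: 0.0608
```

Contact with the floor (Fz +5.6 N). Open and retreat.

Call:
{"name": "play_rows", "arguments": {
  "motion": [
    [[0,0,0,0,0,0,0],[-1,0,0,0,0,0,0],[-1,0,0,0,0,0,0],[-1,0,0,0,0,0,0],[-1,0,0,0,0,0,0],[-1,0,0,0,0,0,0]]
  ]
}}

```text
t: 16.48
tool_pos: [0.6242, -0.1901, 0.0162]
tool_rot: [2.246, 2.193, 0.002]
contact_force: [-0.1, -0.1, 0.1]
opening: 0.085
```

Call:
{"name": "play_rows", "arguments": {
  "motion": [
    [[-1,0,0,-2,0,0,0],[-1,0,0,-5,0,0,0],[-1,0,0,-10,0,0,0],[-1,0,0,-15,0,0,0],[-1,0,0,-20,0,0,0],[-1,0,-10,-22,0,0,0],[-1,0,-16,-22,0,0,0],[-1,0,-20,-22,0,0,0],[-1,0,-20,-22,0,0,0],[-1,0,-20,-22,0,0,0],[-1,0,-20,-22,0,0,0]]
  ]
}}

```text
t: 17.85
tool_pos: [0.4249, -0.1854, 0.2366]
tool_rot: [2.244, 2.193, 0.002]
contact_force: [0.4, -1.1, 0.4]
opening: 0.0849
```

```bash
python3 - <<'E'
from h import *
goal((.45,-.19,.23))
for n in("scene","top"):
    w=ctrl.get_image(n); cv2.imwrite(f"pics/{n}9.png",w["color"][:,:,::-1])
    print(n,fit(w,0,(.603,.261),.094,.018,.013),fit(w,0,(.6235,-.19),.049,.031,.025))
E
```

```text
t 17.85 pos [ 0.4249 -0.1854  0.2366] yaw_y -1.3 z [ 0.004 -0.002 -1.   ] F [ 0.4 -1.1  0.4] op 0.0849 q [-0.57 -0.36  1.97  0.    1.52 -0.55]
 shift [-0.4   2.52  0.67]
scene (array([0.60393931, 0.25985612]), np.float64(164.06239318847656)) (array([ 0.62410439, -0.1919276 ]), np.float64(156.42742919921875))
top (array([0.602269  , 0.26034248]), np.float64(112.67359924316406)) (array([ 0.62265814, -0.18993008]), np.float64(116.5377197265625))
```

View pics/scene9.png

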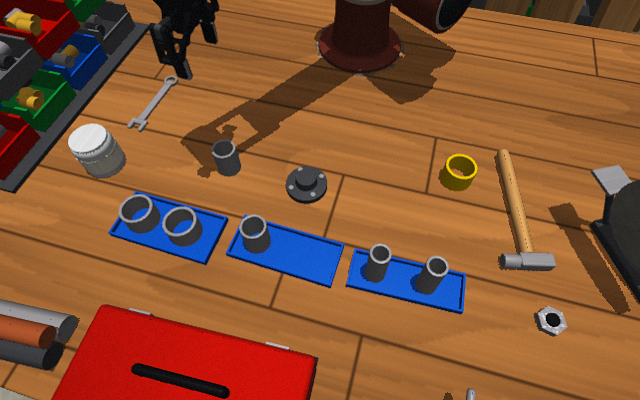

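View pics/top9.png

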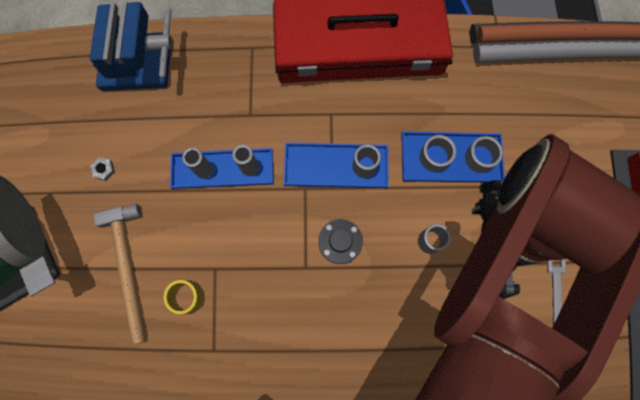

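The narrow sleeve stands at scene (433,275) and the wide one at (182,225), both upright in the right trays. The arm is clear of everything.

```bash
python3 -c "
from station import ctrl
print(ctrl.finish_job())"
```

```text
the job is handed in; nothing more can be done
None
```

I pulled the narrow sleeve out of the wide one and stood it upright in the narrow-sleeve tray. I then stood the wide sleeve upright in the wide-sleeve tray, let go of both and handed the job in. The simulated clock read about 18 s of the 58 s allowed.

- **Narrow sleeve:** the last two camera views put it at about (0.603, 0.260), against a target of (0.603, 0.261).
- **Wide sleeve:** the same views put it at about (0.623, -0.191), against a target of (0.6225, -0.190).
- **Agreement:** the two views differed by about 2 mm, which is within the stated calibration. The rim fits at the expected heights matched upright sleeves, and none of my checks failed.
- **Forces and surroundings:** contact force stayed below about 8 N in every reading I took. The arm was clear of everything at the end, and nothing else in the scene looked moved.

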